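# Find the amulet case that rattles and offer it over the tray

### The job

One of the three closed wooden cases on the counter has a brass bell loose inside. Pick them up one at a time and shake each to and fro along its length, four or five good strokes of about 10 cm (or tip it from end to end as often), until you find the one that rattles; a case that is silent goes back down flat where it stood. Then offer the rattling case to the visitor: hold it level and still over the middle of the hand-over tray, about 12 cm above the counter, and finish while holding it there, with the tray empty and all else left alone.

Things in the scene. Friction and masses are not known exactly. Their poses are not given: they have to be found in the camera images.
- case_a_mid (a point): closed flat wooden case, light wood, 120 long (its x) x 54 wide (its y) x 46 mm high, a paper strip glued over one end of the lid; the point is its centre, 23 mm above its underside, z up. Loose, hollow, rigid, stands on the counter; the three look the same. Empty it weighs 150 to 310 g, drawn for each case, so weight is a poor guide. Grip across the 54 mm width at mid-length, from above, at about 30 N
- case_b_mid (a point): same kind of case, same point and axes. In one of the three cases, drawn anew each time, a round brass bell (30 mm, 120 g) rolls freely, some 40 mm either way lengthwise, and knocks at the ends; it goes on rolling a while after a shake. The other two are empty
- case_c_mid (a point): same kind of case, same point and axes. When the case with the bell is tipped lengthwise (some 15 degrees is ample) the bell runs to the low end, which shifts the weight: about 0.09 N m between one end and the other
- tray_mid (a point): middle of the floor of the hand-over tray, 6 mm above the counter: black tray with a dark wooden rim, 140 (x) x 200 (y) x 16 mm high, fixed to the counter on the visitor's side
- ink_mid (a point): white ink jar with a yellow cap, 60 mm across, 85 mm high; the point is half-way up. Leave alone
- stamp_mid (a point): large wooden hand stamp standing on its round black ink pad, one piece, 132 mm across, 93 mm high; the point is on its axis 45 mm up. Leave alone
- books_mid (a point): two cloth-covered stamp books stacked, 120 x 165 x 24 mm; the point is their centre, 12 mm up. Leave alone
There are look-alikes about, which are no part of the job. Of the things like the part that bears tray_mid, leave any that is green; of the rest the larger one is meant.

How it is judged:
By the outcome, as a careful person would: the job done as asked, in the order asked, and still so for the second after the job is handed in, while the arm keeps its last pose, push and grip.
It also fails if it takes over 72 s, if anything falls off the work surface, if the arm or the gripper's body presses on something with over 40 N, if the wrist force passes 120 N, or if a joint passes its speed limit or range.

### The arm

A 6-joint arm with a two-finger parallel gripper is mounted at the origin on the work surface. World frame = base frame: x ahead of the robot, y to its left, z up, the work surface at z = 0. Lengths are in mm, angles in rad, forces in N, time in s.
With the tool pointing down it reaches from about 400 to 825 mm from the base axis. Payload 7 kg.
Tool frame: the origin (TCP) lies at the very end of the fingers, on their centre line; the grasp point (between the pads) lies 19 mm behind it; z points along the fingers, y is the direction in which the jaws open and shut (so a half turn about z gives the same grasp; the last joint's range is limited). The gripper opens to 88 mm and grips with 3 to 60 N. Pads are 19 mm wide; open, the fingers measure 130 mm over their backs; the gripper's body (78 mm by 193 mm) begins 47 mm behind the grasp point.
Start: joints at [-0.995, 0.359, 0.012, 0, -1.224, -0.288], TCP at [191.568, -647.223, 226.561] pointing down, gripper open.
Joint ranges: [-3.07, 3.07], [-1.43, 2.12], [-1.02, 1.25], [-3.03, 1.67], [-3.05, -0], [-3.03, 3.03]. Speed limits (rad/s): [2.39, 2.39, 3.01, 3.14, 3.14, 3.14].

### API

Orientations are given as a unit quaternion [x, y, z, w].
In Python, from plant import bot gives the robot as it stands. Calls block until the motion is done:
- bot.move_ptp(position, orientation): joint-space move of the TCP to a pose.
- bot.line_to(position, velocity=150, ori=None): straight line of the TCP; ori=None keeps the orientation; velocity is the mean speed in mm/s.
- bot.move_joints(angles): joint-space move.
- bot.move_gripper(opening, force=None): finger opening in mm; force is the grip in N (None keeps the last); returns when the fingers have stopped.
- bot.pause(seconds).
- bot.solve_ik(position, orientation): joint angles nearest the present ones, or None.
- bot.read_state(): the state.
- bot.camera(name): name is "scene" or "top" or "wrist"; returns the picture (400x640x3 uint8, red, green, blue); there is no depth.
- bot.get_calibration(name): a dict with "fx", "fy", "cx", "cy" (pixels), "view" (4x4, takes a point from world to camera coordinates); the wrist camera has in their place "T_tool_cam" (4x4, takes a point from camera to tool coordinates, whose origin is the TCP and whose axes are the flange's). Camera axes: x right, y up, looking along -z (the intrinsics and any distortion apply to the point x, -y, -z); pixel columns grow to the right and rows downward; lengths in mm; the calibration is good to about 2 mm. A picture is of the moment at which its call begins: read the wrist's pose just before it. get_calibration takes no time and is no camera call.
A pose or a line that the arm cannot do raises bot.Unreachable and nothing moves.
- bot.close_job(): hands the job in, once; it reports no verdict.
The state is a dict: "t": time; "joint_pos": joint angles; "qvel": joint speeds; "tau": joint torques, N m; "tcp_pos": TCP position; "eef_rot": TCP orientation; "contact_force": force on the tool from outside, world axes, zero at the start; "moment": the same for the moment, N m; "width": finger opening in mm.
Only numpy, scipy, OpenCV 4.12 (cv2) and the standard library are available. Lean on these libraries where they do the work, as an engineer would, in place of code of your own. Each camera call takes 0.05 s, during which the arm holds its last target.

## Working session

There is one attempt and no reset: what is moved stays moved. The work goes in short steps, each a Python script; the robot and the scene stay as the last script left them, time stands still between calls to the robot, and variables do not carry over. Pictures are saved under pics/ and viewed, and the job is handed in when it is done.

```bash
mkdir -p pics; ls; python3 - <<'E'
from plant import bot
import cv2
for n in ["scene","top"]:
    im=bot.camera(n); cv2.imwrite(f"pics/{n}0.png",im[:,:,::-1])
    c=bot.get_calibration(n); print(n,c)
print(bot.get_calibration("wrist"))
print(bot.read_state())
E
```

```text
pics
scene {'fx': 404.1684130402675, 'fy': 404.1684130402675, 'cx': 317.1205884401925, 'cy': 202.3089734469823, 'view': array([[-3.06727654e-01,  9.51772161e-01,  6.92096276e-03,
         2.08951269e+02],
       [-5.60410749e-01, -1.86471460e-01,  8.06949928e-01,
         2.94005032e+02],
       [ 7.69323039e-01,  2.43635276e-01,  5.90579303e-01,
        -1.96249065e+03],
       [ 0.00000000e+00,  0.00000000e+00,  0.00000000e+00,
         1.00000000e+00]])}
top {'fx': 418.8537493500392, 'fy': 418.8537493500392, 'cx': 318.2318037258959, 'cy': 196.37538623478744, 'view': array([[-2.07126724e-02, -9.99737675e-01, -9.77582927e-03,
         6.16754659e-01],
       [ 9.98052114e-01, -2.12512984e-02,  5.86545806e-02,
        -6.05046669e+02],
       [-5.88469431e-02, -8.54189396e-03,  9.98230471e-01,
        -1.54073785e+03],
       [ 0.00000000e+00,  0.00000000e+00,  0.00000000e+00,
         1.00000000e+00]])}
{'fx': 279.00505383262333, 'fy': 279.00505383262333, 'cx': 322.6255683755134, 'cy': 198.6256013773991, 'T_tool_cam': array([[-1.17114085e-03,  9.53021583e-01,  3.02900135e-01,
      
[... 273 characters left out ...]
])}
{'t': 0.1, 'joint_pos': array([-9.94903283e-01,  3.59332573e-01,  1.11453568e-02, -2.82889724e-04,
       -1.22410312e+00, -2.88120494e-01]), 'qvel': array([-2.59994374e-03, -1.47983817e-03,  1.90885588e-03, -3.95868158e-04,
        7.77763439e-05, -4.10051225e-04]), 'tau': array([-2.48663673e-03, -5.84164381e+01,  2.93748665e+01,  7.01536149e+00,
        1.01639368e-02, -7.06188030e-05]), 'tcp_pos': array([ 191.43003458, -646.82947257,  225.70757575]), 'eef_rot': array([-1.43342598e-01,  9.89672837e-01,  7.34059164e-04, -1.91991838e-04]), 'contact_force': array([-0.53896754,  0.87042133, -0.18698821]), 'moment': array([-0.02146735, -0.02020519,  0.0596452 ]), 'width': 87.94046786804093}
```

View pics/scene0.png

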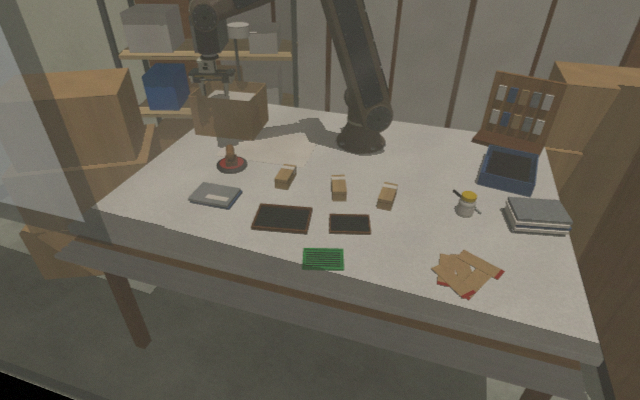

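View pics/top0.png

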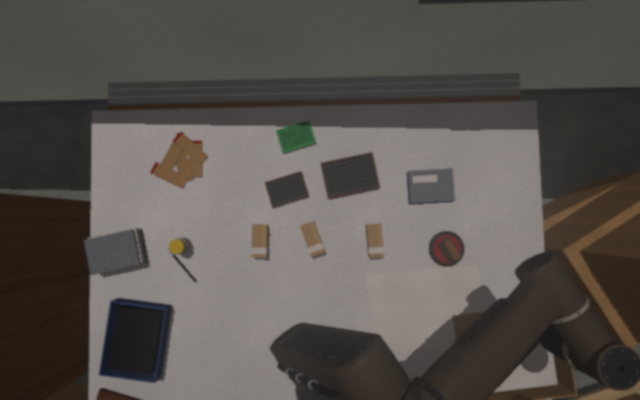

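The top picture shows three cases at (260,241), (313,239) and (375,241). The tray candidates are a large black one at (350,175), a small black one at (287,189), a green one at (296,137) and a blue box at (136,340). The ink jar is at (177,246), the stamp at (447,249), and the books are either (431,186) or (115,252). By the description I choose the large black one at (350,175). Next I'll measure it and check it in a close crop.

```bash
cat > h.py <<'E'
import numpy as np, cv2
from plant import bot
def ray(name,px,z):
    c=bot.get_calibration(name);V=c["view"];R=V[:3,:3];t=V[:3,3]
    out=[]
    for u,v in np.atleast_2d(px):
        d=R.T@np.array([(u-c["cx"])/c["fx"],-(v-c["cy"])/c["fy"],-1.]); o=-R.T@t
        out.append(o+d*(z-o[2])/d[2])
    return np.array(out)
def proj(name,P):
    c=bot.get_calibration(name);V=c["view"];p=V[:3,:3]@np.array(P)+V[:3,3]
    return np.array([c["cx"]+c["fx"]*p[0]/-p[2],c["cy"]-c["fy"]*p[1]/-p[2]])
E
python3 - <<'E'
from h import *
im=cv2.imread("pics/top0.png")
hsv=cv2.cvtColor(im,cv2.COLOR_BGR2HSV)
def dump(nm,mask,z,roi,amin=60):
    m=np.zeros(mask.shape,np.uint8);x0,y0,x1,y1=roi;m[y0:y1,x0:x1]=mask[y0:y1,x0:x1]
    for c in cv2.findContours(m,cv2.RETR_EXTERNAL,cv2.CHAIN_APPROX_NONE)[0]:
        if cv2.contourArea(c)<amin: continue
        r=cv2.minAreaRect(c);b=ray("top",cv2.boxPoints(r),z)
        e=[b[1]-b[0],b[2]-b[1]];L=[np.linalg.norm(k[:2]) for k in e];k=e[int(np.argmax(L))]
        print(nm,np.round(r[0],1),"w",np.round(b.mean(0)[:2],1),"size",np.round(L,1),"ang",round(np.degrees(np.arctan2(k[1],k[0]))%180,1))
sat=((hsv[...,1]>70)&(hsv[...,2]>60)).astype(np.uint8)*255
cv2.imwrite("pics/m.png",sat)
dark=(hsv[...,2]<85).astype(np.uint8)*255
# cases: top face z=46
g=cv2.GaussianBlur(im,(3,3),0)
for p in [(200,220),(260,235),(260,254),(313,235),(350,175),(287,189),(322,180)]: print(p,im[p[1],p[0]],hsv[p[1],p[0]])
wood=((hsv[...,1]>45)).astype(np.uint8)*255
dump("case",wood,46,(230,205,410,275))
dump("tray",dark,10,(250,145,395,215))
cr=cv2.resize(im[120:280,230:480],None,fx=3,fy=3,interpolation=cv2.INTER_CUBIC)
cv2.imwrite("pics/crop1.png",cr)
s=cv2.imread("pics/scene0.png");cv2.imwrite("pics/crop2.png",cv2.resize(s[140:280,180:440],None,fx=3,fy=3,interpolation=cv2.INTER_CUBIC))
E
```

```text
(200, 220) [134 137 144] [  9  18 144]
(260, 235) [ 73  97 121] [ 15 101 121]
(260, 254) [ 93 109 128] [ 14  70 128]
(313, 235) [ 75 100 123] [ 16 100 123]
(350, 175) [50 51 53] [10 14 53]
(287, 189) [53 54 57] [ 8 18 57]
(322, 180) [126 129 136] [  9  19 136]
case [259.5 235.5] w [465.3 204.3] size [54.7 83.4] ang 179.2
case [374.2 235.3] w [ 457.5 -212.3] size [56.9 85.4] ang 3.5
case [310.3 233.9] w [467.3  19.3] size [55.2 84.8] ang 17.3
tray [286.6 189.5] w [634.  105.7] size [140.2  99.1] ang 106.4
tray [350.  175.6] w [ 681.  -132.5] size [195.  138.3] ang 100.6
```

View pics/crop1.png

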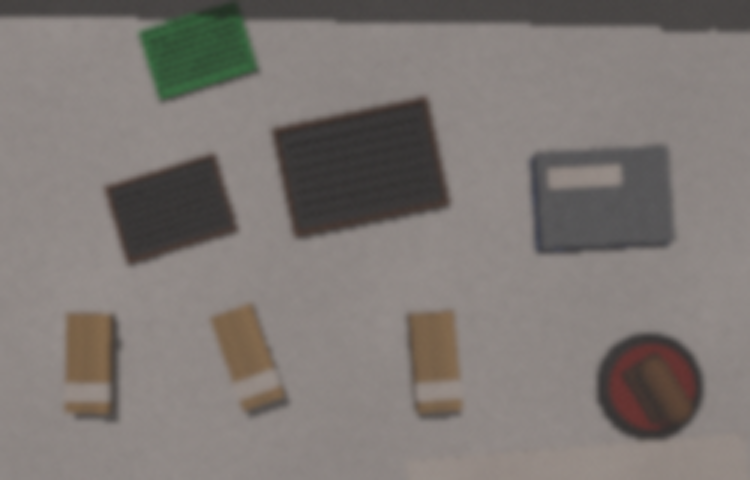

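View pics/crop2.png

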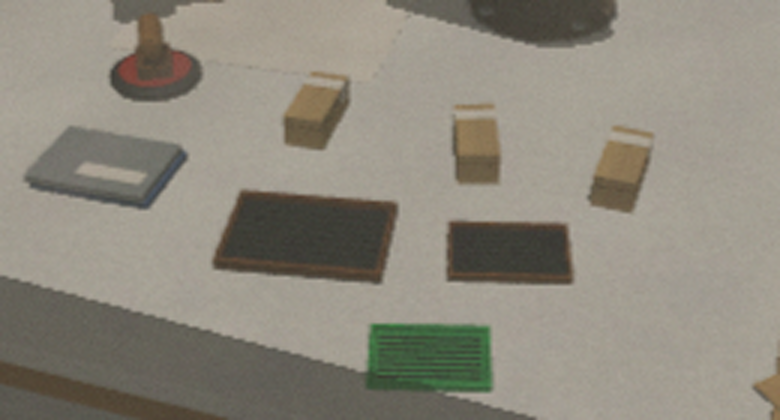

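The crops match the description: a large black tray with a wooden rim (195x138 mm, against the 200x140 given), a smaller one (140x99) and a green one. All three cases have their paper strip at the robot end. Next I'll refine the case poses and go over the first case for a wrist check.

```bash
cat >> h.py <<'E'
def cases_top(im):
    hsv=cv2.cvtColor(im,cv2.COLOR_RGB2HSV); m=((hsv[...,1]>45)&(hsv[...,2]>85)).astype(np.uint8)*255
    k=np.zeros_like(m);k[205:275,230:410]=m[205:275,230:410]
    k=cv2.morphologyEx(k,cv2.MORPH_CLOSE,np.ones((13,5),np.uint8))
    out=[]
    for c in cv2.findContours(k,cv2.RETR_EXTERNAL,cv2.CHAIN_APPROX_NONE)[0]:
        if cv2.contourArea(c)<60: continue
        out.append(rect(cv2.minAreaRect(c),lambda p:ray("top",p,46)))
    return out
def rect(r,f):
    b=f(cv2.boxPoints(r));e=[b[1]-b[0],b[2]-b[1]];L=[np.linalg.norm(k[:2]) for k in e];k=e[int(np.argmax(L))]
    a=np.arctan2(k[1],k[0]); a=(a+np.pi/2)%np.pi-np.pi/2
    return b.mean(0)[:2],sorted(L),a
from scipy.spatial.transform import Rotation as Ro
def down(a,tip=0):  # tool x along angle a (horizontal), pointing down, tip about tool y
    R=np.array([[np.cos(a),np.sin(a),0],[np.sin(a),-np.cos(a),0],[0,0,-1]])
    return Ro.from_matrix(R)*Ro.from_euler('y',tip)
def pick_a(xy,a,z=200):
    s=bot.read_state()["joint_pos"];best=None
    for aa in (a,a+np.pi):
        q=bot.solve_ik([*xy,z],down(aa).as_quat())
        if q is not None:
            d=np.abs(np.array(q)-s).max()
            if best is None or d<best[0]: best=(d,aa,q)
    return best
E
python3 - <<'E'
from h import *
im=cv2.imread("pics/top0.png")[:,:,::-1].copy()
for xy,L,a in cases_top(im):
    print(np.round(xy,1),np.round(L,1),round(np.degrees(a),1)); 
    for aa in (a,a+np.pi): print(np.round(bot.solve_ik([*xy,200],down(aa).as_quat()),2) if bot.solve_ik([*xy,200],down(aa).as_quat()) is not None else None)
    print(proj("scene",[*xy,46]))
    for sgn in (-60,60): print(proj("scene",[xy[0]+sgn*np.cos(a),xy[1]+sgn*np.sin(a),46]))
E
```

```text
[446. 206.] [ 55.6 123.2] -2.6
[ 0.83  0.07 -0.42  0.   -1.07  0.69]
[ 0.83  0.07 -0.42  0.   -1.07 -2.45]
[387.50933534 191.09629494]
[390.82689367 182.99309501]
[383.9902419  199.69174824]
[ 439.  -213.5] [ 56.9 122.5] 3.5
[-0.05  0.07 -0.43  0.   -1.07  1.68]
[-0.05  0.07 -0.43  0.   -1.07 -1.46]
[285.61862859 171.70653969]
[290.03336955 164.39515715]
[280.94512078 179.44647364]
[449.3  13.5] [ 55.3 122.9] 18.3
[ 0.47 -0.   -0.5   0.   -1.07  1.42]
[ 0.47 -0.   -0.5   0.   -1.07 -1.72]
[338.59837821 182.73454532]
[337.84421236 174.55326298]
[339.40002522 191.43090908]
```

```bash
cat >> h.py <<'E'
def wray(px,st,z):
    c=bot.get_calibration("wrist");T=c["T_tool_cam"];R=Ro.from_quat(st["eef_rot"]).as_matrix()
    o=R@T[:3,3]+st["tcp_pos"];out=[]
    for u,v in np.atleast_2d(px):
        d=R@T[:3,:3]@np.array([(u-c["cx"])/c["fx"],-(v-c["cy"])/c["fy"],-1.])
        out.append(o+d*(z-o[2])/d[2])
    return np.array(out)
def look(xy,fn):
    st=bot.read_state();w=bot.camera("wrist");cv2.imwrite(fn,w[:,:,::-1])
    hsv=cv2.cvtColor(w,cv2.COLOR_RGB2HSV);m=((hsv[...,1]>60)&(hsv[...,2]>70)).astype(np.uint8)*255
    m=cv2.morphologyEx(m,cv2.MORPH_CLOSE,np.ones((35,35),np.uint8))
    cv2.imwrite(fn.replace('.png','_m.png'),m)
    for c in cv2.findContours(m,cv2.RETR_EXTERNAL,cv2.CHAIN_APPROX_NONE)[0]:
        if cv2.contourArea(c)<800: continue
        p=wray(c.reshape(-1,2).astype(float),st,46)[:,:2].astype(np.float32)
        r=rect(cv2.minAreaRect(p),lambda b:np.c_[b,np.zeros(4)])
        print("wrist",np.round(r[0],1),np.round(r[1],1),round(np.degrees(r[2]),1))
E
python3 - <<'E'
from h import *
xy=np.array([439.,-213.5]);a=np.radians(3.5)
d,aa,q=pick_a(xy,a)
bot.move_ptp([*xy,200],down(aa).as_quat())
s=bot.read_state();print(aa,s["t"],s["tcp_pos"],s["contact_force"],s["moment"])
look(xy,"pics/w1.png")
E
```

```text
3.202679177409595 1.9167 [ 439.04517751 -213.9990058   200.05051393] [ 0.70769519 -0.69487227  0.24886965] [-0.02012241 -0.05880163 -0.04674939]
wrist [ 583.1 -395. ] [29.5 79.9] -16.4
wrist [450.9 140.3] [ 47.7 135.5] 22.4
wrist [513.2 -48.4] [259.8 393.7] -86.6
wrist [ 436.9 -215.2] [ 54.2 122.4] 3.2
wrist [ 403.1 -486.9] [ 96.3 150.6] -77.9
```

View pics/w1.png

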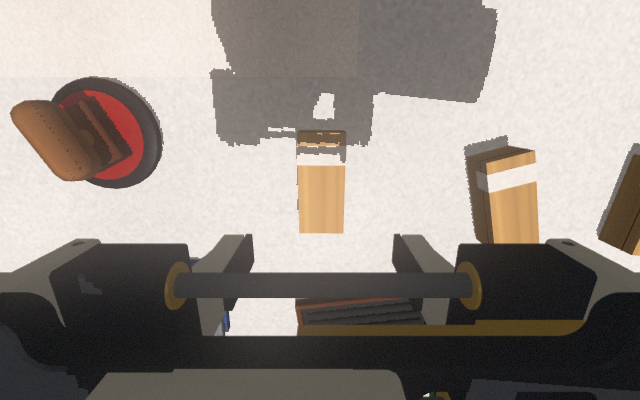

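The wrist picture shows the case at (321,180), between the fingers. It measures 54x122 mm at (437,-215), 3.2°, which agrees with the top view to 2 mm. The stamp at (105,130) is clear. I'll grip it and test by tipping.

```bash
cat >> h.py <<'E'
def st(): return bot.read_state()
def test_case(xy,aa,fn,zt=8,L=0.30,n=5):
    q=down(aa).as_quat()
    bot.line_to([*xy,60],200,q); bot.line_to([*xy,zt],80)
    f0=st(); bot.move_gripper(50,30); s=st(); print("grip w",s["width"],"tcp",np.round(s["tcp_pos"],1))
    bot.line_to([*xy,zt+20],60); bot.line_to([*xy,230],200); bot.pause(.3)
    s=st();print("lift w",round(s["width"],1),"F",np.round(s["contact_force"]-f0["contact_force"],2),"M",np.round(s["moment"]-f0["moment"],3))
    G=np.array([*xy,249.]); res=[]
    for i in range(n):
        tip=L*(1 if i%2==0 else -1);R=down(aa,tip)
        bot.move_ptp(G+R.apply([0,0,19]),R.as_quat()); bot.pause(.5)
        M=[];F=[]
        for _ in range(3):
            s=st();M.append(s["moment"]-f0["moment"]);F.append(s["contact_force"]-f0["contact_force"]);bot.pause(.03)
        # moment about horizontal jaw axis, and F in tool axes
        y=R.apply([0,1,0]); res.append((tip,np.mean(M,0)@y,np.mean(F,0)))
        print("tip",tip,"My",round(res[-1][1],4),"F",np.round(res[-1][2],2))
    bot.move_ptp([*xy,230],q); bot.pause(.4)
    s=st(); print("level My",round((s["moment"]-f0["moment"])@down(aa).apply([0,1,0]),4),"w",round(s["width"],1),"t",s["t"])
    cv2.imwrite(fn,bot.camera("scene")[:,:,::-1])
E
python3 - <<'E'
from h import *
test_case(np.array([438.,-214.3]),np.radians(183.4),"pics/s1.png")
E
```

```text
grip w 54.05279691092011 tcp [ 438.1 -214.4    8.2]
lift w 53.7 F [ 0.27  0.98 -2.45] M [-0.008  0.018  0.053]
tip 0.3 My -1.1352 F [ 0.08  0.71 -2.42]
tip -0.3 My 1.1729 F [-0.09  0.88 -2.83]
tip 0.3 My -1.1375 F [-0.16  0.8  -2.42]
tip -0.3 My 1.2015 F [-0.42  0.52 -1.91]
tip 0.3 My -1.0997 F [ 0.16  0.47 -2.03]
level My 0.0398 w 54.1 t 12.825
```

The gripper's own weight dominates the moment when tipped. I'll separate the bell's step (the sign of the tip) from the sine term by reading at several small tips.

```bash
cat >> h.py <<'E'
def step_test(xy,aa):
    G=np.array([*xy,249.]);rows=[];y=[]
    for sg in (1,-1):
        for t in (.3,.12,.04):
            R=down(aa,sg*t);bot.move_ptp(G+R.apply([0,0,19]),R.as_quat());bot.pause(.4 if t==.3 else .15)
            v=[]
            for _ in range(12):
                s=st();Rm=Ro.from_quat(s["eef_rot"]);v.append(s["moment"]@Rm.apply([0,1,0]));bot.pause(.03)
            th=np.arcsin(Rm.as_matrix()[2,0]); rows.append([np.sin(th),1,sg*np.cos(th)]);y.append(np.mean(v))
            print(sg*t,round(th,4),round(y[-1],4),"sd",round(np.std(v),4))
    sol,r,_,_=np.linalg.lstsq(np.array(rows),np.array(y),rcond=None);print("A,c,step",np.round(sol,4),"resid",r,st()["t"])
E
python3 - <<'E'
from h import *
step_test(np.array([438.,-214.3]),np.radians(183.4))
E
```

```text
0.3 0.2999 -1.1771 sd 0.0284
0.12 0.1207 -0.4978 sd 0.0322
0.04 0.0404 -0.162 sd 0.0316
-0.3 -0.2999 1.1663 sd 0.022
-0.12 -0.1207 0.4722 sd 0.0227
-0.04 -0.0404 0.152 sd 0.0278
A,c,step [-3.9696e+00 -7.7000e-03 -9.0000e-04] resid [0.00019477] 18.5583
```

View pics/s1.png

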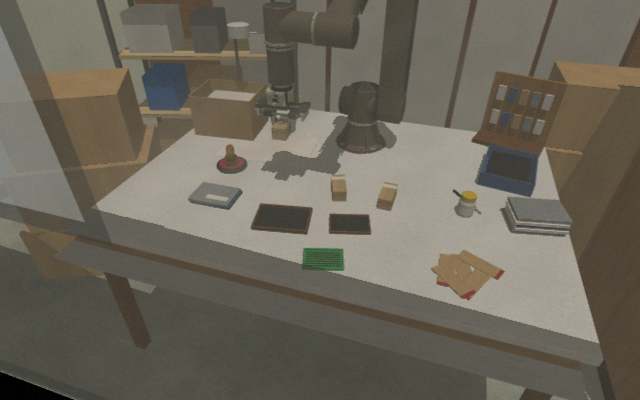

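The step is -0.001 N m, against about 0.045 expected with a bell, so this case is silent. The scene picture shows it held at (281,130). I'll put it back where it stood and go to the next, at (449,13).

```bash
cat >> h.py <<'E'
def put(xy,aa,zt=8):
    q=down(aa).as_quat()
    bot.move_ptp([*xy,150],q);bot.line_to([*xy,zt+15],200);bot.line_to([*xy,zt],30);bot.pause(.1)
    s=st();print("put",np.round(s["tcp_pos"],1),np.round(s["contact_force"],1))
    bot.move_gripper(78);bot.line_to([*xy,90],200)
def test2(xy,aa,zt=8,L=.3):
    q=down(aa).as_quat();y0=down(aa).apply([0,1,0])
    bot.line_to([*xy,60],250,q); bot.line_to([*xy,zt],100)
    f0=st(); bot.move_gripper(50,30); print("w",st()["width"])
    bot.line_to([*xy,zt+15],60); bot.line_to([*xy,230],250)
    G=np.array([*xy,249.]);rows=[];Y=[]
    seq=[.3,-.3,.3,-.3,.3,.04,-.3,-.04]
    for t in seq:
        R=down(aa,t);bot.move_ptp(G+R.apply([0,0,19]),R.as_quat());bot.pause(.3 if abs(t)>.1 else .15)
        v=[]
        for _ in range(4 if abs(t)>.1 else 14):
            s=st();Rm=Ro.from_quat(s["eef_rot"]);v.append(s["moment"]@Rm.apply([0,1,0]));bot.pause(.02)
        th=np.arcsin(Rm.as_matrix()[2,0]);rows.append([np.sin(th),1,np.sign(t)*np.cos(th)]);Y.append(np.mean(v));print(t,round(Y[-1],4))
    w=np.array([2,2,2,2,2,3.7,2,3.7])
    sol=np.linalg.lstsq(np.array(rows)*w[:,None],np.array(Y)*w,rcond=None)[0]
    s=st();print("A,c,step",np.round(sol,4),"Fz",s["contact_force"]-f0["contact_force"],s["t"],"w",s["width"])
E
python3 - <<'E'
from h import *
xy0=np.array([438.,-214.3]);put(xy0,np.radians(183.4))
xy=np.array([449.3,13.5]);a=np.radians(18.3)
bot.line_to([*xy0,180],300)
d,aa,q=pick_a(xy,a); bot.move_ptp([*xy,180],down(aa).as_quat())
print(np.degrees(aa),st()["t"],st()["tcp_pos"],q[5])
look(xy,"pics/w2.png")
E
```

```text
put [ 437.8 -214.3    8.1] [-1.5  2.4  4.5]
198.3 23.075 [448.85143936  13.043995   179.17286721] -1.7222725771354803
wrist [ 601.2 -309.3] [ 18.9 108.6] -0.9
wrist [489.9 170.6] [210.3 381.3] -71.8
wrist [447.1  13.2] [ 53.9 122.5] 18.6
wrist [ 436.7 -201. ] [ 77.9 119.9] 3.4
```

View pics/w2.png

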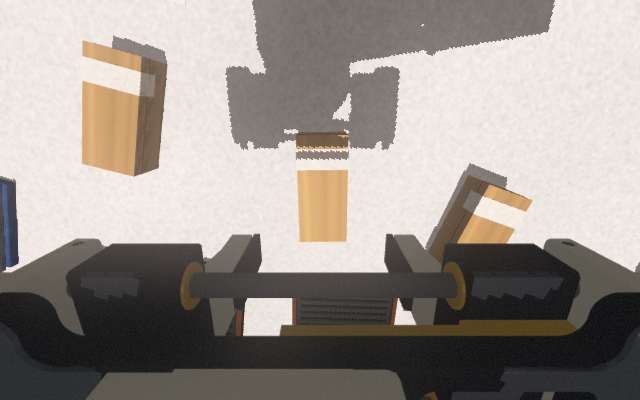

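The first case is back flat, at (120,105) in the picture. The second is centred at (322,188), 53.9x122.5 mm. Now to test it.

```bash
python3 - <<'E'
from h import *
test2(np.array([448.2,13.4]),np.radians(198.4))
cv2.imwrite("pics/s2.png",bot.camera("scene")[:,:,::-1])
E
```

```text
w 53.78355303134702
0.3 -1.334
-0.3 1.3834
0.3 -1.3513
-0.3 1.4161
0.3 -1.3265
0.04 -0.1586
-0.3 1.3786
-0.04 0.1837
A,c,step [-4.727   0.02    0.0247] Fz [-0.12769357 -0.26729952 -5.29479597] 33.4583 w 53.94906268253909
```

```bash
python3 - <<'E'
from h import *
xy=np.array([448.2,13.4]);aa=np.radians(198.4);G=np.array([*xy,249.])
for t in (.08,-.08):
    R=down(aa,t);bot.move_ptp(G+R.apply([0,0,19]),R.as_quat());bot.pause(.7)
    v=[];F=[]
    for _ in range(25):
        s=st();Rm=Ro.from_quat(s["eef_rot"]);v.append(s["moment"]@Rm.apply([0,1,0]));F.append(s["contact_force"]);bot.pause(.02)
    print(t,np.arcsin(Rm.as_matrix()[2,0]),np.mean(v),np.std(v)/5,np.mean(F,0),s["t"])
E
```

```text
0.08 0.08008304845315241 -0.33393830366733057 0.00526906302979655 [-0.19951157 -0.0205545  -3.97671046] 34.8583
-0.08 -0.08011639321164273 0.35571280846506914 0.004470513991726281 [-0.09255972 -0.1108778  -4.14081076] 36.2583
```

View pics/s2.png

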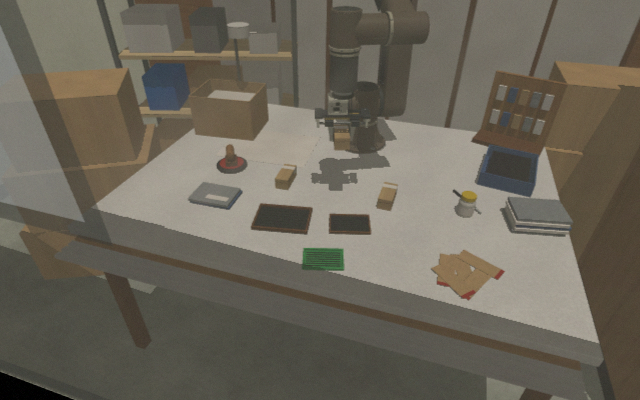

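The weight is 4.06 N, above the 3.04 N maximum for an empty case. The moment step is about 0.034 N m, against -0.001 for the first case and about 0.045 expected. Both say the bell is in this case. Next I'll carry it level to the tray.

```bash
python3 - <<'E'
from h import *
xy=np.array([448.2,13.4]);T=np.array([681.,-132.5])
print("tray in scene",proj("scene",[*T,6]))
bot.move_ptp([*xy,230],down(np.radians(198.4)).as_quat())
q=down(np.radians(190.6)).as_quat()
bot.line_to([*T,230],130,q); bot.line_to([*T,114],80); bot.pause(1.0)
s=st();print(s["t"],s["tcp_pos"],s["width"],s["contact_force"],np.abs(s["qvel"]).max())
for n in ("scene","top","wrist"): cv2.imwrite(f"pics/f_{n}.png",bot.camera(n)[:,:,::-1])
sc=cv2.imread("pics/f_scene.png");cv2.imwrite("pics/f_crop.png",cv2.resize(sc[100:300,180:440],None,fx=3,fy=3,interpolation=cv2.INTER_CUBIC))
for p in ([*T,128],): print(proj("scene",p),proj("top",p))
E
```

```text
tray in scene [282.41470396 218.30843841]
41.3917 [ 680.97248733 -132.52422586  113.99101666] 54.25643965980681 [-0.13920909 -0.23317404 -4.80556629] 0.0016489401006047298
[280.8671031  190.61718263] [352.1938261  171.86845323]
```

View pics/f_crop.png

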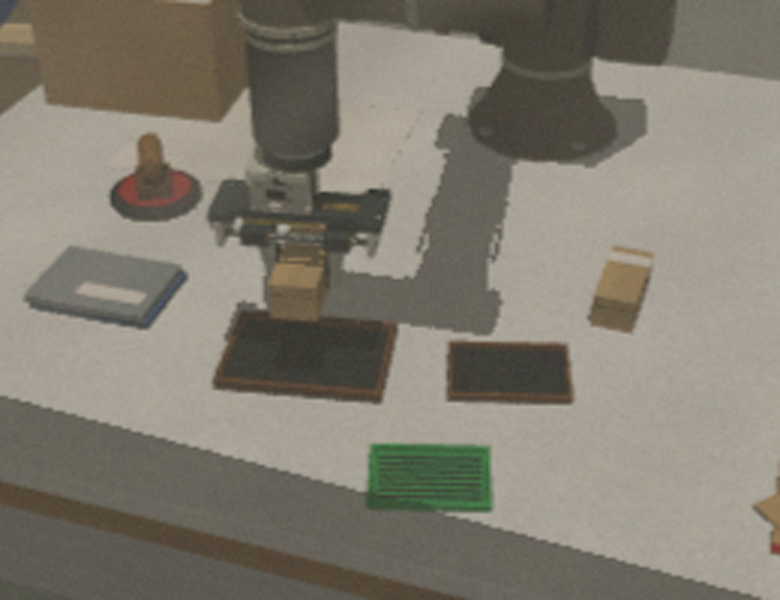

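View pics/f_wrist.png

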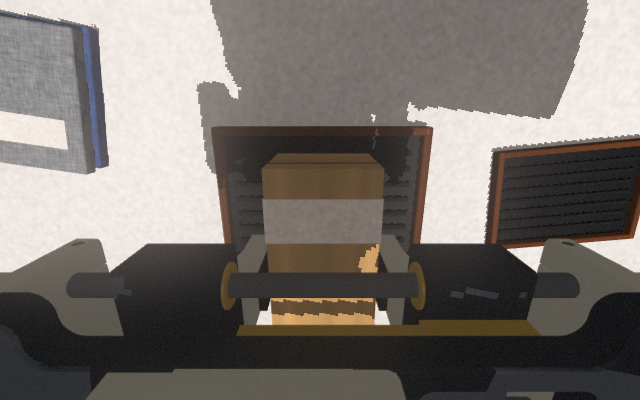

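View pics/f_top.png

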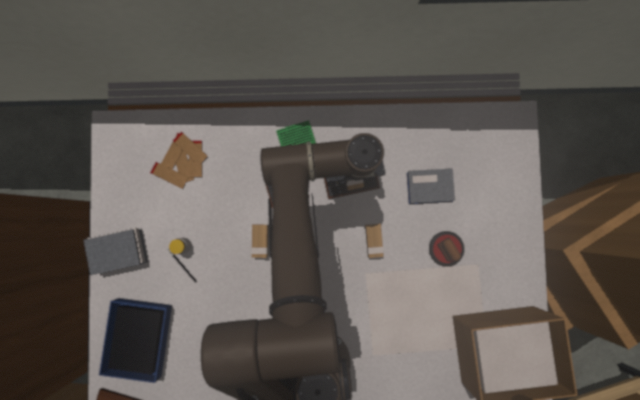

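The scene shows the case over the tray, at about (280,195), with the tray empty. In the wrist picture the lid end is at rows 153–166. I'll check levelness from those rows.

```bash
python3 - <<'E'
from h import *
c=bot.get_calibration("wrist");T=np.linalg.inv(c["T_tool_cam"])
def pj(p):
    p=T[:3,:3]@np.array(p)+T[:3,3];return np.round([c["cx"]+c["fx"]*p[0]/-p[2],c["cy"]-c["fy"]*p[1]/-p[2]],1)
for d in (-5,0,5):
    a=np.radians(d);Rr=Ro.from_euler('y',a)
    for nm,pt in (("lid end",[60,-27,-23]),("lid end",[60,27,-23]),("bottom end",[60,-27,23]),("far lid",[-60,27,-23])): print(d,nm,pj(np.array([0,0,-15])+Rr.apply(pt)))
E
```

```text
-5 lid end [260.5 161.5]
-5 lid end [380.2 161.4]
-5 bottom end [276.8 154.8]
-5 far lid [370.5 382.6]
0 lid end [258.2 167.7]
0 lid end [382.4 167.6]
0 bottom end [275.2 152.4]
0 far lid [368.8 377.1]
5 lid end [255.9 175.4]
5 lid end [384.5 175.2]
5 bottom end [273.6 150.6]
5 far lid [367.2 371.1]
```

The lid end is at row 166 and the bottom edge at row 153. A level case predicts 167.7 and 152.4, so it is level to about 1°.

```bash
python3 - <<'E'
from h import *
s=st();print(s["t"],s["tcp_pos"],s["width"],np.abs(s["qvel"]).max())
bot.close_job()
E
```

```text
41.5417 [ 681.02818267 -132.50169583  114.02173703] 53.95075544950055 0.0021254825346139657
the job is handed in; nothing more can be done
```

I handed the job in at 41.5 s, with the arm holding the case I judged to have the bell over the middle of the large black tray. The identification rests on the moment and weight readings below.

- **First case (right of the three, y ≈ −214):** I tipped it end to end five times and more. It showed no weight shift (−0.001 N m), so I put it back flat where it stood.
- **Second case (the middle one):** Tipped the same way, it showed a step of about 0.034 N m. It weighs about 4.06 N, more than an empty case can (3.04 N at most). I took this as the one with the bell.
- **Third case:** I did not touch it.
- **Last checks:**
  - The held case's centre is about 129 mm above the counter, with its underside about 106 mm up.
  - It is level to about 1° and still, with the grip at 54 mm.
  - The tray is empty, and the other things look undisturbed.
- **Readings that disagreed:**
  - The step was below the expected 0.045 N m, and a first fit with less data gave only 0.025.
  - Single force readings were noisy, at 4.0 to 5.3 N. The weight above is an average of many.

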